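Sweep the small pinions into the empty tray

TASK

Sweep the three small pinions along the sorting board with your fingertips and off its open end, so that they drop into the empty steel tray standing there. Only push them: do not pinch them or pick them up. Leave the large gear and the wooden spool standing where they are.

Things in the scene. Friction and masses are not known exactly. Their poses are not given: they have to be found in the camera images.
- board: Fixed wooden sorting board, 280 mm (its x) by 320 mm (its y), flat top 75 mm above the bench. Origin: centre of its underside, on the bench. Along its two x edges run wooden lips 12 mm wide, 12 mm above the top; its two y ends (160 mm from the origin) are open, without a lip. A tray stands against each open end.
- tray: The empty tray: fixed open-topped steel tray, outside 170 mm (x) by 120 mm (y), 40 mm high, walls and floor 3 mm; axes parallel to the board's. It stands 2 mm from one open end of the board (its +y or its -y end), up to 30 mm off the board's middle along x, so it does not span the whole end. Its rim is 35 mm below the board's top. Origin: centre of its underside, on the bench.
- stock_tray: A bystander: a second tray of the same size at the board's other open end, already full of gears (up to 32 mm high; fixed). Nothing is to go in there. Origin: centre of its underside, on the bench; axes parallel to the board's.
- pinion1: Small steel pinion (toothed wheel, all three alike) lying flat on the board: 36 mm across the teeth, rim 14 mm thick, with a 20 mm hub that brings the total height to 20 mm; about 110 g. Slides when pushed from the side. Origin: centre of its underside; z up through the hub.
- pinion2: Small steel pinion (toothed wheel, all three alike) lying flat on the board: 36 mm across the teeth, rim 14 mm thick, with a 20 mm hub that brings the total height to 20 mm; about 110 g. Slides when pushed from the side. Origin: centre of its underside; z up through the hub.
- pinion3: Small steel pinion (toothed wheel, all three alike) lying flat on the board: 36 mm across the teeth, rim 14 mm thick, with a 20 mm hub that brings the total height to 20 mm; about 110 g. Slides when pushed from the side. Origin: centre of its underside; z up through the hub.
- gear: A bystander: large steel gear lying loose and flat on the board, in the middle of the +x half: 80 mm across the teeth, rim 18 mm thick, 28 mm hub reaching 32 mm high, about 550 g. To be left in place. Origin: centre of its underside.
- spool: A bystander: wooden spool standing loose and upright on the board, in the middle of the -x half: flanges 44 mm across, 40 mm high, about 100 g. To be left in place. Origin: centre of its underside; z up along its axis. The lane between spool and gear, along the board's y, is 110 to 125 mm wide.
There are look-alikes about, which are no part of the job. What is shaped like the pinion1 but orange or yellow is not meant. What is shaped like the pinion3 but purple is not meant.

How it is judged:
By the outcome, as a careful person would: the job done as asked, in the order asked, and still so for the second after the job is handed in, with the robot touching nothing.
It also fails if it takes over 51 s, if anything falls off the work surface, if the arm or the gripper's body presses on something with over 40 N, if the wrist force passes 120 N, or if a joint passes its speed limit or range.

ROBOT

A 6-joint arm with a two-finger parallel gripper is mounted at the origin on the work surface. World frame = base frame: x ahead of the robot, y to its left, z up, the work surface at z = 0. Lengths are in m, angles in rad, forces in N, time in s.
With the tool pointing down it reaches from about 0.15 to 0.775 m from the base axis. Payload 6.1 kg.
Tool frame: the origin (TCP) lies midway between the tips of the shut fingers; the grasp point (between the pads) lies 19 mm behind it; z points along the fingers, y is the line along which they close (so a half turn about z gives the same grasp; the last joint's range is limited). The gripper opens to 85 mm and grips with 20 to 120 N. Pads are 22 mm wide; open, the fingers measure 114 mm over their backs; the gripper's body (76 mm by 85 mm) begins 54 mm behind the grasp point. The pads swing forward as they close: fully open they stand 13 mm farther back than shut.
Start: joints at [1.298, 0.126, -0.04, 1.405, 0, 1.571], TCP at [0.141, 0.506, 0.231] pointing down, gripper open.
Joint ranges: [-2.72, 2.72], [-0.95, 1.95], [-1.27, 1.35], [-1.78, 2.02], [-1.46, 1.47], [-3.14, 3.14]. Speed limits (rad/s): [2.39, 2.39, 3.01, 3.14, 3.14, 3.14].

INTERFACE

Orientations are given as a 3x3 rotation matrix whose columns are the frame's x, y, z axes.
In Python, from station import read_state, read_camera, calibration, close_job gives the robot as it stands.
- The arm moves only by the tool jog_arm, never from a script. Its argument "commands" is text: rows parted by semicolons, each of 7 numbers parted by spaces: the shift along the tool's x, y, z in cm, then the turn, a rotation vector about the tool's x, y, z in rad, then the gripper command: -1 is fully open, 1 is shut, values between are in proportion. In form: tx ty tz wx wy wz hand; .... A call has 1 to 20 rows; each row shifts and turns the commanded pose from where the row before left it, along the tool's axes as they then stand; what a row does not reach is not made up. A row lasts 1/10 s, in which the tool goes at most 50 mm and 8.59 degrees, less where a joint would pass 70% of its speed; a pose out of reach is approached as far as the arm can. A call with a gripper value outside its range is refused whole. The fingers move at their own pace and stop on an object; "grip_force" is the grip in N (left out, the last holds). Time passes only in rows, so rows that do not move let the fingers close. It gives the time, the measured TCP pose, the force, the opening and the grip force at its end, in the units of the state.
- read_state(): the state, without advancing time (a new reading comes with each control period).
- read_camera(name): name is "side" or "top" or "wrist"; returns the picture (400x640x3 uint8, blue, green, red); there is no depth.
- calibration(name): a dict with "intrinsics" (3x3 intrinsics, pixels), "position" and "attitude" of the camera in the world; the wrist camera has in their place "T_tool_cam" (4x4, takes a point from camera to tool coordinates, whose origin is the TCP and whose axes are the flange's). Camera axes: x right, y up, looking along -z (the intrinsics and any distortion apply to the point x, -y, -z); pixel columns grow to the right and rows downward; lengths in m; the calibration is good to about 2 mm. A picture is of the moment at which its call begins: read the wrist's pose just before it. calibration takes no time and is no camera call.
- close_job(): hands the job in; it is judged then, once.
The state is a dict: "time_s": time; "joints": joint angles; "joint_vel": joint speeds; "joint_efforts": joint torques, N m; "eef_pos": TCP position; "tcp_rot": TCP orientation; "wrist_force": force on the tool from outside, world axes, zero at the start; "moment": the same for the moment, N m; "grip_width": finger opening in m; "gripper_force": force on a finger pad.
Only numpy, scipy, OpenCV 4.12 (cv2) and the standard library are available. Lean on these libraries where they do the work, as an engineer would, in place of code of your own. Each camera call takes 0.05 s, during which the arm holds its last target. There are 200 camera calls.

## Working session

There is one attempt and no reset: what is moved stays moved. The work goes in short steps, Python scripts to look and compute and a tool call to move; the robot and the scene stay as the last step left them, time stands still between calls to the robot, and variables do not carry over. Pictures are saved under pics/ and viewed, at most 10 in all, crops included, and the job is handed in when it is done.

Besides the shell and the picture viewer there is one more tool, called after "Emit:" in YAML: its name, and indented under it one key for each argument. jog_arm: Moves the arm, as the interface text tells. Its arguments: {"type":"object","properties":{"commands":{"type":"string"},"grip_force":{"type":"number"}},"required":["commands"]}

```bash
mkdir -p pics
python3 - <<'E'
from station import *
import cv2
s=read_state();print(s['time_s'],s['eef_pos'],s['tcp_rot'],s['grip_width'])
for n in('top','side'):
    cv2.imwrite(f'pics/{n}1.png',read_camera(n));print(n,calibration(n))
E
```

```text
0.0 [0.14134212 0.50519797 0.23052559] [[-9.63013584e-01  2.69452495e-01 -4.36463868e-04]
 [ 2.69452848e-01  9.63012410e-01 -1.50335714e-03]
 [ 1.52367909e-05 -1.56535977e-03 -9.99998775e-01]] 0.08573326523076912
top {'intrinsics': array([[441.82390065,   0.        , 321.01729537],
       [  0.        , 441.82390065, 196.91868157],
       [  0.        ,   0.        ,   1.        ]]), 'position': array([0.35254629, 0.0337381 , 0.84526676]), 'attitude': array([[ 0.01940068,  0.98613032, -0.16483508],
       [-0.99958472,  0.02264435,  0.01782179],
       [ 0.0213072 ,  0.16442087,  0.98616012]])}
side {'intrinsics': array([[436.21342752,   0.        , 313.60303115],
       [  0.        , 436.21342752, 198.48095323],
       [  0.        ,   0.        ,   1.        ]]), 'position': array([0.25790667, 0.70696238, 0.55808195]), 'attitude': array([[-0.93233737,  0.20855949, -0.29538104],
       [-0.36136655, -0.50873963,  0.78140784],
       [ 0.01269798,  0.83527656,  0.54968339]])}
```

View pics/top1.png

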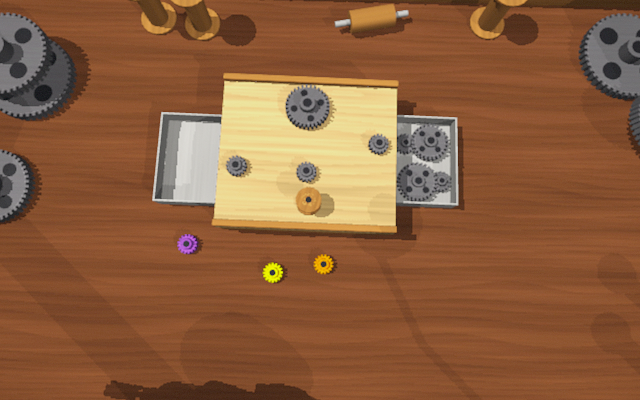

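View pics/side1.png

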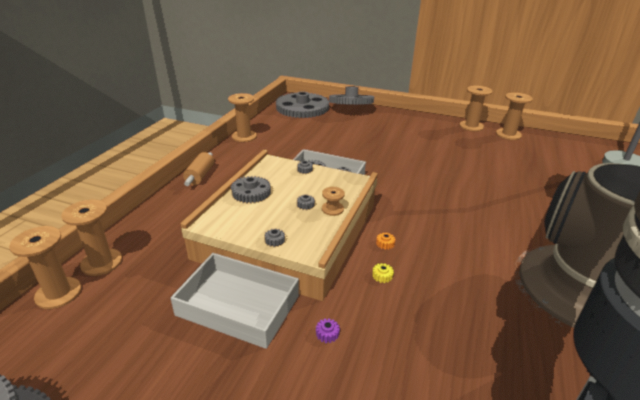

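The top view shows the empty tray at the left (+y) end, at about (187,158), and the full one at the right. The pinions are at (236,166), (306,172) and (379,144), the gear at (307,107) and the spool at (309,200). The side view agrees. I'll enlarge it to read the pixels more accurately.

```bash
cat > h.py <<'E'
import numpy as np
from station import *
def ray(n,uv,z):
    c=calibration(n);K=c['intrinsics'];R=np.array(c['attitude']);p=np.array(c['position'])
    d=np.linalg.inv(K)@[uv[0],uv[1],1];d=R@[d[0],-d[1],-d[2]]
    return p+d*(z-p[2])/d[2]
E
python3 - <<'E'
import cv2
from h import *
np.set_printoptions(precision=4,suppress=True)
im=cv2.imread('pics/top1.png');cv2.imwrite('pics/crop.png',cv2.resize(im[65:240,145:405],None,fx=3,fy=3,interpolation=cv2.INTER_CUBIC))
for n,uv,z in [('p1',(236,166),.089),('p2',(306,172),.089),('p3',(379,144),.089),('gear',(307,107),.093),('spool',(309,200),.115),
 ('lip--',(214,222),.087),('lip+-',(224,74),.087),('lip-r',(397,231),.087),('lip+r',(398,82),.087),('tray+',(162,113),.04),('tray-',(153,200),.04)]:
    print(n,ray('top',uv,z))
for n,uv,z in [('p1',(275,233),.095),('p2',(306,198),.095),('p3',(305,164),.095),('gear',(250,181),.107),('spool',(333,191),.115)]: print('side',n,ray('side',uv,z))
E
```

```text
p1 [0.5303 0.1698 0.089 ]
p2 [0.5226 0.0472 0.089 ]
p3 [ 0.5766 -0.0811  0.089 ]
gear [0.6405 0.0483 0.093 ]
spool [0.4689 0.0405 0.115 ]
lip-- [0.4315 0.2027 0.087 ]
lip+- [0.7015 0.2006 0.087 ]
lip-r [ 0.4227 -0.1122  0.087 ]
lip+r [ 0.6953 -0.1164  0.087 ]
tray+ [0.6413 0.3234 0.04  ]
tray- [0.4744 0.3267 0.04  ]
side p1 [0.5292 0.1746 0.095 ]
side p2 [0.521  0.0527 0.095 ]
side p3 [ 0.5739 -0.0725  0.095 ]
side gear [0.6407 0.0547 0.107 ]
side spool [0.4712 0.039  0.115 ]
```

View pics/crop.png

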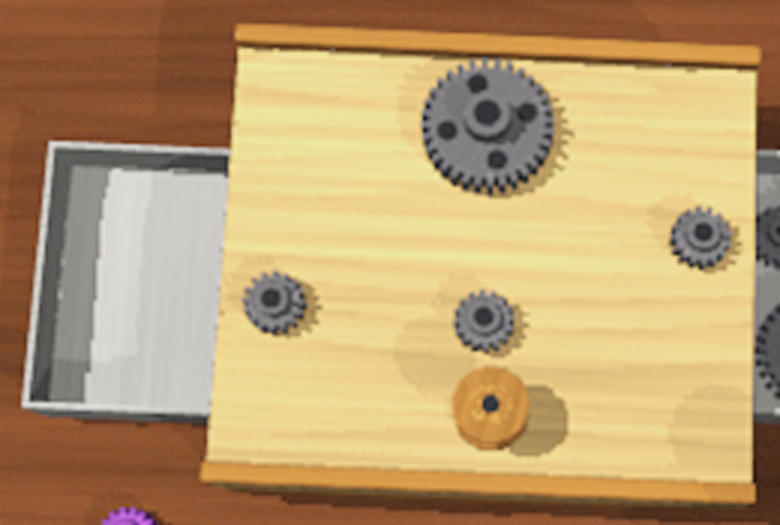

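Three sweeps in the order p1, p2, p3. The gripper's closing axis lies along the board's x and the fingers stay about 15 mm apart, so the tips cradle each pinion. A small helper converts world waypoints into tool-axis rows.

```bash
cat >> h.py <<'E'
from scipy.spatial.transform import Rotation as Ro
def rows(way,hand,yaw=-0.024):
    """way: (x,y,z,n rows) world waypoints; tool y ends at world angle yaw, turned during the first leg"""
    s=read_state();p=np.array(s['eef_pos']);R=np.array(s['tcp_rot'])
    T=np.array([[np.sin(yaw),np.cos(yaw),0],[-np.cos(yaw),np.sin(yaw),0],[0,0,-1.]])
    T[:,0]=np.cross(T[:,1],T[:,2])
    for i,(x,y,z,n) in enumerate(way):
        q=np.array([x,y,z]);d=(q-p)/n
        w=Ro.from_matrix(R.T@T).as_rotvec()/n if i==0 else np.zeros(3)
        for _ in range(n):
            t=R.T@d*100
            print(*np.round(t,2),*np.round(w,3),hand,end='; ')
            R=R@Ro.from_rotvec(w).as_matrix()
        p=q;print()
E
python3 - <<'E'
from h import *
for n,uv,z in [('p1',(235.3,164.7),.095),('p2',(306,170.7),.095),('p3',(379.3,142.7),.095),('gear',(307.7,102.3),.107),('spool',(308.3,199.7),.115)]: print(n,ray('top',uv,z))
rows([(.530,.122,.20,16),(.530,.122,.12,2)],.65)
E
```

```text
p1 [0.53122132 0.17006073 0.095     ]
p2 [0.52353764 0.04717294 0.095     ]
p3 [ 0.57720268 -0.08069183  0.095     ]
gear [0.64381751 0.04704869 0.107     ]
spool [0.46940341 0.04172774 0.115     ]
-2.98 -1.65 0.19 -0.0 0.0 0.083 0.65; -3.11 -1.4 0.19 -0.0 0.0 0.083 0.65; -3.22 -1.14 0.19 -0.0 0.0 0.083 0.65; -3.3 -0.87 0.19 -0.0 0.0 0.083 0.65; -3.36 -0.59 0.19 -0.0 0.0 0.083 0.65; -3.4 -0.31 0.19 -0.0 0.0 0.083 0.65; -3.41 -0.03 0.19 -0.0 0.0 0.083 0.65; -3.4 0.25 0.19 -0.0 0.0 0.083 0.65; -3.37 0.53 0.19 -0.0 0.0 0.083 0.65; -3.32 0.8 0.19 -0.0 0.0 0.083 0.65; -3.24 1.08 0.19 -0.0 0.0 0.083 0.65; -3.14 1.34 0.19 -0.0 0.0 0.083 0.65; -3.02 1.59 0.19 -0.0 0.0 0.083 0.65; -2.87 1.84 0.19 -0.0 0.0 0.083 0.65; -2.71 2.07 0.19 -0.0 0.0 0.083 0.65; -2.53 2.28 0.19 -0.0 0.0 0.083 0.65; 
0.0 -0.0 4.0 0.0 0.0 0.0 0.65; 0.0 -0.0 4.0 0.0 0.0 0.0 0.65;
```

Emit:
jog_arm:
  commands: "-2.98 -1.65 0.19 0 0 0.083 0.65; -3.11 -1.4 0.19 0 0 0.083 0.65; -3.22 -1.14 0.19 0 0 0.083 0.65; -3.3 -0.87 0.19 0 0 0.083 0.65; -3.36 -0.59 0.19 0 0 0.083 0.65; -3.4 -0.31 0.19 0 0 0.083 0.65; -3.41 -0.03 0.19 0 0 0.083 0.65; -3.4 0.25 0.19 0 0 0.083 0.65; -3.37 0.53 0.19 0 0 0.083 0.65; -3.32 0.8 0.19 0 0 0.083 0.65; -3.24 1.08 0.19 0 0 0.083 0.65; -3.14 1.34 0.19 0 0 0.083 0.65; -3.02 1.59 0.19 0 0 0.083 0.65; -2.87 1.84 0.19 0 0 0.083 0.65; -2.71 2.07 0.19 0 0 0.083 0.65; -2.53 2.28 0.19 0 0 0.083 0.65; 0 0 3 0 0 0 0.65; 0 0 3 0 0 0 0.65; 0 0 0 0 0 0 0.65; 0 0 0 0 0 0 0.65"

```text
time_s: 2.1
eef_pos: [0.5286, 0.1213, 0.1408]
tcp_rot: [[0.03, 1.0, -0.002], [1.0, -0.03, -0.0], [-0.0, -0.002, -1.0]]
wrist_force: [0.5, -0.4, 0.1]
grip_width: 0.0148
gripper_force: 0.0
```

Run:
```python
from h import *
import cv2
s=read_state();print(s['time_s'],s['eef_pos'],s['tcp_rot'],s['grip_width'],s['joints'])
a=read_camera('top');b=read_camera('wrist')
cv2.imwrite('pics/two.png',np.vstack([cv2.resize(a[60:240,140:410],(600,400)),cv2.resize(b,(320,200)).repeat(1,0) if 0 else cv2.copyMakeBorder(cv2.resize(b,(320,200)),0,0,0,280,0)]))
```

```text
2.1 [0.52861961 0.12125973 0.14084184] [[ 2.99572947e-02  9.99549799e-01 -1.66125226e-03]
 [ 9.99551078e-01 -2.99580007e-02 -4.01707090e-04]
 [-4.51294037e-04 -1.64847242e-03 -9.99998539e-01]] 0.014838223331661725 [ 2.25499317e-01  1.74467836e-01 -1.80811257e-01  1.21722625e+00
 -2.00924200e-05  1.82625781e+00]
```

View pics/two.png

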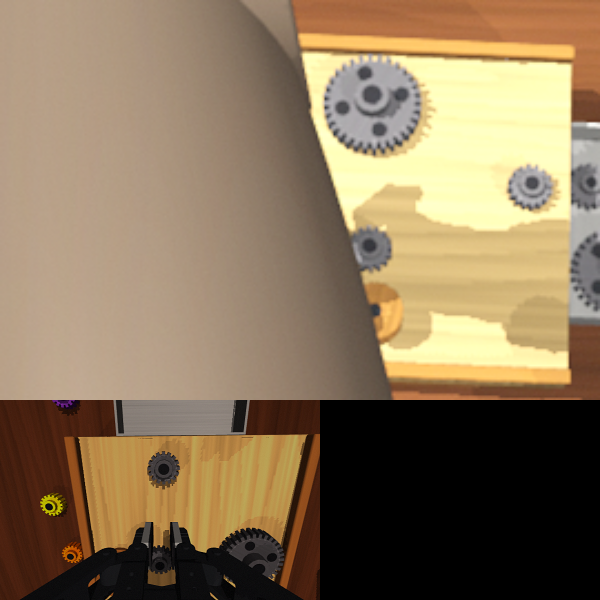

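The wrist view shows p1 straight ahead of the fingertip gap, with the empty tray beyond it. Now I descend and sweep p1.

Emit:
jog_arm:
  commands: "0 0 3 0 0 0 0.65; 0 0 2.5 0 0 0 0.65; 0 0 0.6 0 0 0 0.65; 0 0 0 0 0 0 0.65; 1 0 0 0 0 0 0.65; 1 0 0 0 0 0 0.65; 1 0 0 0 0 0 0.65; 1 0 0 0 0 0 0.65; 1 0 0 0 0 0 0.65; 1 0 0 0 0 0 0.65; 1 0 0 0 0 0 0.65; 1 0 0 0 0 0 0.65; 1 0 0 0 0 0 0.65; 0.5 0 0 0 0 0 0.65; 0 0 0 0 0 0 0.65"

```text
time_s: 3.7
eef_pos: [0.5319, 0.2171, 0.0797]
tcp_rot: [[0.029, 1.0, -0.0], [1.0, -0.029, 0.0], [0.0, -0.0, -1.0]]
wrist_force: [-1.4, -0.2, 0.7]
grip_width: 0.0149
gripper_force: 0.0
```

Run:
```python
from h import *
import cv2
a=read_camera('side');b=read_camera('wrist')
cv2.imwrite('pics/p1.png',np.vstack([a[100:360,130:530],b[::1,::1][:400:1,120:520][:330]]))
```

```text
(no output)
```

View pics/p1.png

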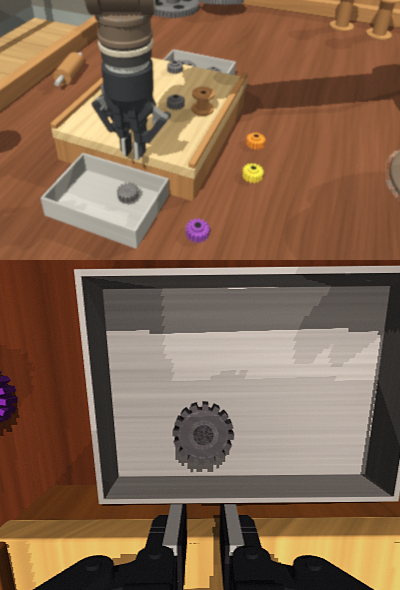

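p1 lies flat in the tray. Before p2 I need to know how wide the knuckles are at the spool's height, so I'm projecting reference points into the wrist view.

Run:
```python
from h import *
c=calibration('wrist');T=np.array(c['T_tool_cam']);K=c['intrinsics'];print(T.round(3))
for z in(0,-20,-36,-55,-73):
  for x in(-11,11):
    o=[]
    for y in(-7.5,-22,-35,-45,-55):
        q=np.linalg.inv(T)@[x/1e3,y/1e3,z/1e3,1];u=K@[q[0],-q[1],-q[2]];o.append((u[:2]/u[2]-[120,-260]).round().astype(int).tolist())
    print(z,x,o)
```

```text
[[-0.     0.955  0.295  0.076]
 [ 1.     0.    -0.001 -0.   ]
 [-0.001  0.295 -0.955 -0.143]
 [ 0.     0.     0.     1.   ]]
0 -11 [[186, 546], [155, 546], [127, 546], [105, 546], [84, 546]]
0 11 [[186, 502], [153, 502], [124, 502], [101, 502], [79, 502]]
-20 -11 [[184, 572], [149, 572], [117, 572], [92, 572], [68, 572]]
-20 11 [[183, 524], [146, 524], [113, 524], [87, 524], [61, 524]]
-36 -11 [[182, 599], [142, 599], [107, 599], [79, 599], [52, 599]]
-36 11 [[181, 546], [139, 546], [101, 546], [73, 546], [44, 546]]
-55 -11 [[179, 641], [132, 641], [91, 641], [59, 641], [27, 641]]
-55 11 [[177, 581], [128, 581], [84, 581], [50, 581], [16, 581]]
-73 -11 [[174, 695], [119, 695], [70, 695], [32, 695], [-6, 695]]
-73 11 [[172, 627], [113, 627], [60, 627], [19, 628], [-22, 628]]
```

```bash
python3 -c "
import cv2
a=cv2.imread('pics/p1.png')[0:180,60:260];b=cv2.imread('pics/p1.png')[490:590]
cv2.imwrite('pics/z.png',cv2.vconcat([cv2.resize(a,(400,360),interpolation=2),b]))"
```

```text
(no output)
```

View pics/z.png

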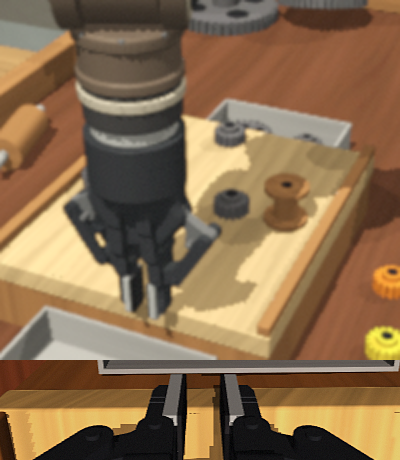

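The fingers are about 22 mm half-width up to spool height and the knuckles flare above that. I'll keep the tool centre at x≈0.54, so the -x finger pushes p2 and stays clear of the spool.

Emit:
jog_arm:
  commands: "0 0 -3 0 0 0 0.65; 0 0 -3 0 0 0 0.65; -4.35 0.3 0 0 0 0 0.65; -4.35 0.3 0 0 0 0 0.65; -4.35 0.3 0 0 0 0 0.65; -4.35 0.3 0 0 0 0 0.65; -4.35 0.3 0 0 0 0 0.65; 0 0 0 0 0 0 0.65; 0 0 2 0 0 0 0.65; 0 0 2 0 0 0 0.65; 0 0 1.8 0 0 0 0.65; 0 0 0 0 0 0 0.65"

```text
time_s: 5.0
eef_pos: [0.5385, -0.0015, 0.0795]
tcp_rot: [[0.03, 1.0, -0.004], [1.0, -0.03, 0.0], [0.0, -0.004, -1.0]]
wrist_force: [-0.2, 0.1, 0.1]
grip_width: 0.0148
gripper_force: 0.0
```

Run:
```python
from h import *
import cv2
a=read_camera('side');b=read_camera('wrist')
cv2.imwrite('pics/p2.png',np.vstack([cv2.resize(a[100:260,170:420],(500,320),interpolation=2),cv2.resize(b,(500,280))]))
```

```text
(no output)
```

View pics/p2.png

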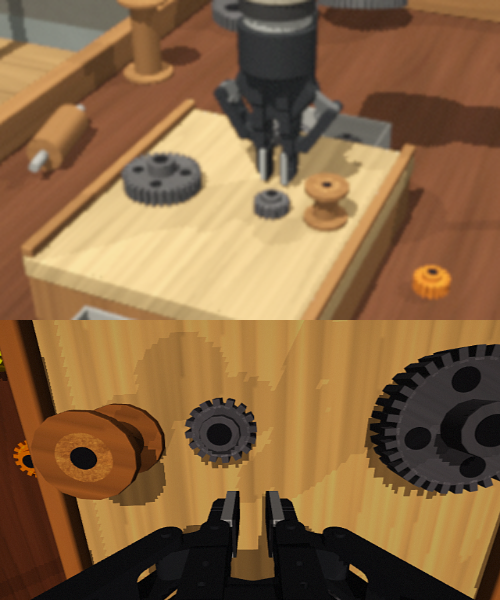

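The wrist view shows p2 just ahead of the left finger and the spool clear of it. Now a straight push past the spool.

Emit:
jog_arm:
  commands: "0.9 0 0 0 0 0 0.65; 0.9 0 0 0 0 0 0.65; 0.9 -0.02 0 0 0 0 0.65; 0.9 -0.02 0 0 0 0 0.65; 0.9 -0.02 0 0 0 0 0.65; 0.9 -0.02 0 0 0 0 0.65; 0.9 -0.02 0 0 0 0 0.65; 0.9 -0.02 0 0 0 0 0.65; 0 0 0 0 0 0 0.65"

```text
time_s: 6.0
eef_pos: [0.5412, 0.0718, 0.0816]
tcp_rot: [[0.028, 1.0, -0.001], [1.0, -0.028, 0.001], [0.001, -0.001, -1.0]]
wrist_force: [-0.7, 0.3, -1.0]
grip_width: 0.015
gripper_force: 0.0
```

Run:
```python
from h import *
import cv2
a=read_camera('side');b=read_camera('wrist')
cv2.imwrite('pics/p2b.png',np.vstack([cv2.resize(a[100:260,170:420],(500,320),interpolation=2),cv2.resize(b,(500,280))]))
```

```text
(no output)
```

View pics/p2b.png

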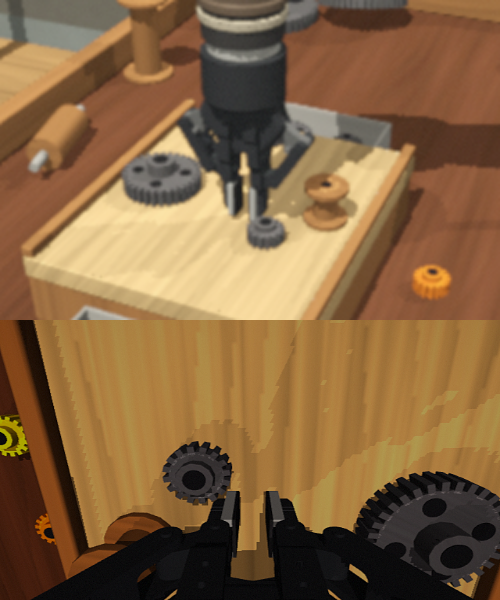

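p2 slid off towards -x and now sits beside the left finger's edge. The spool hasn't moved. Locating p2 in the wrist view.

Run:
```python
from h import *
s=read_state();R=np.array(s['tcp_rot']);p=np.array(s['eef_pos'])
c=calibration('wrist');T=np.array(c['T_tool_cam']);K=c['intrinsics']
def w(u,v,z):
    d=np.linalg.inv(K)@[u,v,1];d=R@T[:3,:3]@[d[0],-d[1],-d[2]];o=p+R@T[:3,3]
    return o+d*(z-o[2])/d[2]
print(p,'p2',w(248,228,.095),'spool right top edge',w(170*1.28,(527-320)*1.43,.115), 'gear',w(455*1.28,(533-320)*1.43,.107))
print('side p2',ray('side',(170+265/2,100+225/2),.095),'spool',ray('side',(170+326/2,100+183/2),.115))
```

```text
[0.54110058 0.07089943 0.0816073 ] p2 [0.51214689 0.0950473  0.095     ] spool right top edge [0.50368963 0.07728624 0.115     ] gear [0.64161694 0.06420823 0.107     ]
side p2 [0.50870138 0.1001761  0.095     ] spool [0.47066879 0.04069271 0.115     ]
```

p2 is at about (0.511, 0.098). I'll re-engage with the tool yawed 30°, so the cradle pushes towards (+x,+y) and its back stays clear of the spool.

Run:
```python
from h import *
s=read_state();p=s['eef_pos']
rows([(p[0],p[1],.141,4),(.4943,.0698,.141,3),(.4943,.0698,.083,4)],.65,yaw=-.524)
```

```text
0.0 -0.0 -1.48 -0.0 -0.0 0.124 0.65; 0.0 -0.0 -1.48 -0.0 -0.0 0.124 0.65; 0.0 -0.0 -1.48 -0.0 -0.0 0.124 0.65; 0.0 -0.0 -1.48 -0.0 -0.0 0.124 0.65; 
-0.81 -1.33 0.0 0.0 0.0 0.0 0.65; -0.81 -1.33 0.0 0.0 0.0 0.0 0.65; -0.81 -1.33 0.0 0.0 0.0 0.0 0.65; 
-0.0 -0.0 1.45 0.0 0.0 0.0 0.65; -0.0 -0.0 1.45 0.0 0.0 0.0 0.65; -0.0 -0.0 1.45 0.0 0.0 0.0 0.65; -0.0 -0.0 1.45 0.0 0.0 0.0 0.65;
```

Emit:
jog_arm:
  commands: "0 0 -3 0 0 0 0.65; 0 0 -2.9 0 0 0 0.65; 0 0 0 0 0 0.124 0.65; 0 0 0 0 0 0.124 0.65; 0 0 0 0 0 0.124 0.65; 0 0 0 0 0 0.124 0.65; -0.81 -1.33 0 0 0 0 0.65; -0.81 -1.33 0 0 0 0 0.65; -0.81 -1.33 0 0 0 0 0.65; 0 0 0 0 0 0 0.65; 0 0 0 0 0 0 0.65"

```text
time_s: 7.2
eef_pos: [0.495, 0.0693, 0.1411]
tcp_rot: [[0.502, 0.865, 0.001], [0.865, -0.502, 0.0], [0.0, 0.001, -1.0]]
wrist_force: [0.8, -0.9, -0.2]
grip_width: 0.0151
gripper_force: 0.0
```

```bash
cat >> h.py <<'E'
def wristpt(s,u,v,z):
    R=np.array(s['tcp_rot']);p=np.array(s['eef_pos']);c=calibration('wrist');T=np.array(c['T_tool_cam']);K=c['intrinsics']
    d=np.linalg.inv(K)@[u,v,1];d=R@T[:3,:3]@[d[0],-d[1],-d[2]];o=p+R@T[:3,3]
    return o+d*(z-o[2])/d[2]
E
python3 - <<'E'
from h import *
import cv2,json
s=read_state();print(s['eef_pos'])
b=read_camera('wrist');cv2.imwrite('pics/p2c.png',b)
E
```

```text
[0.49501333 0.06932854 0.14107541]
```

View pics/p2c.png

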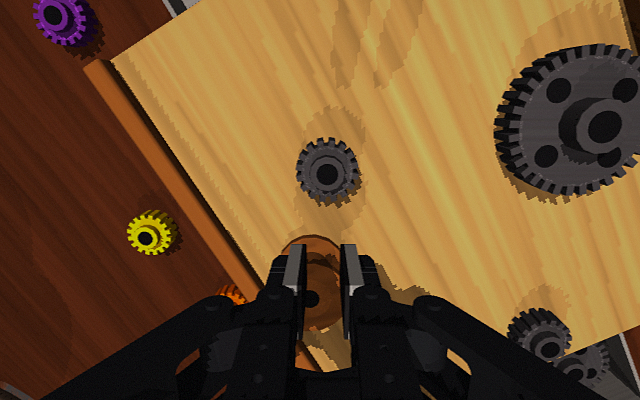

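p2's hub is at (328,175), centred ahead of the gap. The spool's top hole shows at (311,298) between the fingers. Checking clearances.

Run:
```python
from h import *
s=read_state();R=np.array(s['tcp_rot']);p=np.array(s['eef_pos'])
for n,u,v,z in[('p2',328,175,.095),('spool',311,298,.115),('spool edge',309,235,.115),('gear',603,127,.107)]:
    q=wristpt(s,u,v,z);print(n,q,'tool mm',(R.T@(q-p)*1e3).round(1))
```

```text
p2 [0.51277436 0.09444174 0.095     ] tool mm [30.4  2.5 46. ]
spool [0.47190958 0.04290834 0.115     ] tool mm [-34.7  -7.   26. ]
spool edge [0.49031177 0.07590887 0.115     ] tool mm [ 3.1 -7.6 26. ]
gear [0.64478787 0.04945086 0.107     ] tool mm [ 57.8 139.2  34.1]
```

Only about 25 mm is free between spool and pinion, and the cradle needs 22 mm, which is too tight. Instead I'll turn the tool so the closing axis runs along the push, keep the fingers about 60 mm apart, and push p2 with one pad. No pinching, since the fingers won't close. That finger is only about 15 mm thick.

Emit:
jog_arm:
  commands: "0 0 0 0 0 -0.148 0.65; 0 0 0 0 0 -0.148 0; 0 0 0 0 0 -0.148 -0.41; 0 0 0 0 0 -0.148 -0.41; 0 0 0 0 0 -0.148 -0.41; 0 0 0 0 0 -0.148 -0.41; 0 0 0 0 0 -0.148 -0.41; 0 0 0 0 0 -0.148 -0.41; 0 0 0 0 0 -0.148 -0.41; 0 0 0 0 0 -0.148 -0.41; 0 0 0 0 0 -0.148 -0.41; 0 0 0 0 0 -0.148 -0.41; 0 0 0 0 0 -0.148 -0.41; 0 0 0 0 0 -0.148 -0.41; 0 0 0 0 0 0 -0.41"

```text
time_s: 8.75
eef_pos: [0.4955, 0.0695, 0.1407]
tcp_rot: [[-1.0, 0.025, 0.0], [0.025, 1.0, 0.0], [-0.0, 0.0, -1.0]]
wrist_force: [0.1, -0.4, 0.2]
grip_width: 0.0599
gripper_force: 0.0
```

Run:
```python
from h import *
s=read_state();print(s['eef_pos'],s['grip_width'],s['joints'])
rows([(.5125,.105,.141,2),(.5125,.105,.074,4)],-.41,yaw=1.547)
```

```text
[0.49549302 0.06945414 0.14074042] 0.05992936786131996 [ 1.39257722e-01  9.51719700e-02 -2.72893343e-01  1.20265765e+00
  1.13208292e-05  1.63905993e-01]
-0.81 1.8 -0.01 0.0 0.0 -0.0 -0.41; -0.81 1.8 -0.01 0.0 0.0 -0.0 -0.41; 
-0.0 0.0 1.67 0.0 0.0 0.0 -0.41; -0.0 0.0 1.67 0.0 0.0 0.0 -0.41; -0.0 0.0 1.67 0.0 0.0 0.0 -0.41; -0.0 0.0 1.67 0.0 0.0 0.0 -0.41;
```

Emit:
jog_arm:
  commands: "-0.81 1.8 0 0 0 0 -0.41; -0.81 1.8 0 0 0 0 -0.41; 0 0 0 0 0 0 -0.41; 0 0 2 0 0 0 -0.41; 0 0 2 0 0 0 -0.41; 0 0 1.7 0 0 0 -0.41; 0 0 0.5 0 0 0 -0.41; 0 0 0.5 0 0 0 -0.41; 0 0 0 0 0 0 -0.41"

```text
time_s: 9.65
eef_pos: [0.5118, 0.1049, 0.0739]
tcp_rot: [[-1.0, 0.026, -0.0], [0.026, 1.0, -0.0], [0.0, -0.0, -1.0]]
wrist_force: [-0.5, 0.7, 0.4]
grip_width: 0.0601
gripper_force: 0.0
```

Run:
```python
from h import *
import cv2
b=read_camera('wrist');a=read_camera('side');cv2.imwrite('pics/p2d.png',np.vstack([b[100:],a[100:360]]))
```

View pics/p2d.png

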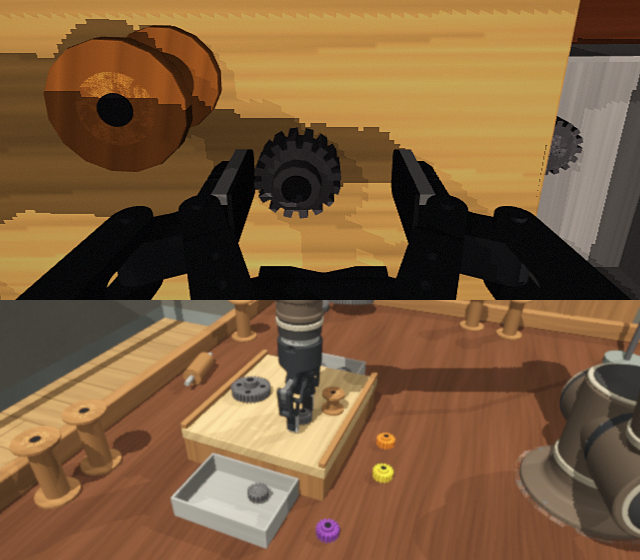

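The wrist view shows p2 between the open pads at (297,288), near the rear (left) pad, with the spool clear. The side view shows p1 in the tray. That was the last permitted picture, so from here I work by numbers.

Run:
```python
from h import *
s=read_state()
R=np.array(s['tcp_rot']);p=np.array(s['eef_pos'])
for n,u,v,z in[('p2',297,288,.095),('spool',115,210,.115),('p1 topish',560,245,.02),('rear pad top? ',222,300,.09)]:
    q=wristpt(s,u,v,z);print(n,q,'tool mm',(R.T@(q-p)*1e3).round(1))
print('side p1',ray('side',(259,291),.02))
```

```text
p2 [0.51278101 0.09580012 0.095     ] tool mm [ -0.7  -9.2 -20.3]
spool [0.47148369 0.04281188 0.115     ] tool mm [ 39.2 -63.2 -40.4]
p1 topish [0.53319233 0.25166802 0.02      ] tool mm [-17.1 147.1  54.7]
rear pad top?  [0.52082145 0.06361136 0.09      ] tool mm [ -9.6 -41.2 -15.3]
side p1 [0.52963353 0.24286669 0.02      ]
```

Emit:
jog_arm:
  commands: "0 0.5 0 0 0 0 -0.41; 0 0.5 0 0 0 0 -0.41; 0 0.5 0 0 0 0 -0.41; 0 0.5 0 0 0 0 -0.41; 0 0.5 0 0 0 0 -0.41; 0 0 0 0 0 0 -0.41; 0 -0.5 0 0 0 0 -0.41; -0.12 0 0 0 0 0.138 -0.41; -0.12 0 0 0 0 0.138 -0.41; -0.12 0 0 0 0 0.138 -0.41; -0.12 0 0 0 0 0.138 -0.41; 0 0 0 0 0 0 -0.41"

```text
time_s: 10.95
eef_pos: [0.5169, 0.1237, 0.0737]
tcp_rot: [[-0.838, 0.546, -0.0], [0.546, 0.838, 0.0], [0.0, -0.0, -1.0]]
wrist_force: [-0.1, -0.6, 0.3]
grip_width: 0.0605
gripper_force: 0.0
```

```bash
cat >> h.py <<'E'
import cv2
def blobs(img,lo=150):
    """grey (unsaturated, not black) blobs"""
    h=cv2.cvtColor(img,cv2.COLOR_BGR2HSV);m=((h[...,1]<60)&(h[...,2]<lo)&(h[...,2]>0)).astype(np.uint8)
    m=cv2.morphologyEx(m,cv2.MORPH_CLOSE,np.ones((5,5)))
    n,l,st,ce=cv2.connectedComponentsWithStats(m)
    return [(int(st[i][4]),*st[i][:4].tolist(),*ce[i].round(1).tolist()) for i in range(1,n) if st[i][4]>100]
E
python3 - <<'E'
from h import *
s=read_state();R=np.array(s['tcp_rot']);p=np.array(s['eef_pos']);print(p,s['time_s'])
b=read_camera('wrist');cv2.imwrite('pics/w5.png',b);a=read_camera('side');cv2.imwrite('pics/s5.png',a)
for x in blobs(b): print('w',x)
g=cv2.resize(cv2.cvtColor(b,cv2.COLOR_BGR2HSV)[220:330,240:400],(40,22),interpolation=cv2.INTER_AREA)
for r in g: print(''.join('#' if q[1]<90 and q[2]<60 else ('o' if q[1]<90 else '.') for q in r))
E
```

```text
[0.51686824 0.12365304 0.07369232] 10.95
w (39602, 436, 0, 204, 320, 558.9, 136.8)
w (128, 0, 98, 10, 18, 3.5, 107.3)
w (5691, 264, 226, 88, 89, 307.8, 270.0)
w (37027, 20, 250, 608, 150, 323.3, 351.1)
w (501, 35, 322, 31, 26, 50.3, 334.3)
........................................
..................#.....................
.............###.##..##.................
..........#############.................
.........####oo##oo#######..............
........##o##oooooooooo###..............
##......##ooooooooooooo####.............
#.#....###oooo######ooooo##............#
###....#oooo##########ooo##.............
###...###o####oooooo###ooooo............
###...ooo####oo####ooo#ooo#.............
###...o#o###o########o######............
.#.....#####o###############............
#......##########.#########.............
#........########.#.#######.............
........################.o..............
.........#..############................
...........###.######..#................
...............##..##...................
........................................
........................................
........................................
```

Run:
```python
from h import *
s=read_state();R=np.array(s['tcp_rot']);p=np.array(s['eef_pos'])
for z in(.085,.089):
    q=wristpt(s,308,270,z);print(q,(R.T@(q-p)*1e3).round(1))
```

```text
[0.51160477 0.12083436 0.085     ] [  2.8  -5.3 -11.2]
[0.5098427  0.12220149 0.089     ] [  5.   -5.1 -15.2]
```

Emit:
jog_arm:
  commands: "0.35 0 0 0 0 0 -0.41; 0 1 0 0 0 0 -0.41; 0 1 0 0 0 0 -0.41; 0 1 0 0 0 0 -0.41; 0 1 0 0 0 0 -0.41; 0 1 0 0 0 0 -0.41; 0 1 0 0 0 0 -0.41; 0 0 0 0 0 0 -0.41"

```text
time_s: 11.85
eef_pos: [0.5477, 0.1776, 0.0738]
tcp_rot: [[-0.839, 0.544, 0.001], [0.544, 0.839, 0.001], [-0.0, 0.001, -1.0]]
wrist_force: [0.0, -0.6, -0.2]
grip_width: 0.0604
gripper_force: 0.0
```

```bash
cat > look.py <<'E'
from h import *
s=read_state();R=np.array(s['tcp_rot']);p=np.array(s['eef_pos']);print(p,s['time_s'])
b=read_camera('wrist')
for x in blobs(b):
    if 1500<x[0]<9000:
        q=wristpt(s,x[5],x[6],.087);print(x,q,(R.T@(q-p)*1e3).round(1))
E
python3 look.py
```

```text
[0.54765458 0.17760221 0.0737931 ] 11.85
```

```bash
cat >> look.py <<'E'
import sys
if len(sys.argv)>1:
    y0,y1,x0,x1=map(int,sys.argv[1:5])
    g=cv2.resize(cv2.cvtColor(b,cv2.COLOR_BGR2HSV)[y0:y1,x0:x1],((x1-x0)//6,(y1-y0)//10),interpolation=cv2.INTER_AREA)
    for r in g: print(''.join(('#' if q[2]<60 else 'o' if q[2]<120 else '+') if q[1]<90 else '.' for q in r))
E
python3 look.py 100 400 100 560
```

```text
[0.54717542 0.17701422 0.07371504] 11.9
...................................+o+++++++++++ooooo+++++++++++++oooooooo##
....................................+o+++++++oo####o#oo++++++++++++oooooooo#
.....................................+o++++oo###oooooooo++++++++++++oooooooo
......................................+o++ooo##oo####oooo++++++++++++ooooooo
.......................................+o+ooo##oo####ooo+++++++++++++ooooooo
........................................+ooooo##oooooooo++++++++++++++oooooo
.........................................+oooooo#o#ooo+++++++++++++++++ooooo
..........................................+o++o+++++++++++++++++++++++++oooo
...........................................+o++++++++++++++++++++++++++++ooo
............................................+++++++++++++++++++++++++++++ooo
.............................................+++++++++++++++++++++++++++++oo
..............................................++++++++++++++++++++++++++++oo
...............................................++++++++++++++++++++++++++++o
................................................+++++++++++
[... 549 characters left out ...]
.......
.....#...............#.......####o#.................#.#######.#o..#.###.....
....#................#...............................######.#......######...
.............#......................................#####..##.......#######.
......########...#.................................################....#####
.....#########....##...............................##################...####
....##########....................................####################....##
...#########......................................#..######...#########....#
....####...........##..#.........................##########........####.....
...................................................#######..................
```

p2 is still riding on the rear pad. Continuing over the edge.

Emit:
jog_arm:
  commands: "0 1 0 0 0 0 -0.41; 0 1 0 0 0 0 -0.41; 0 1 0 0 0 0 -0.41; 0 1 0 0 0 0 -0.41; 0 1 0 0 0 0 -0.41; 0 1 0 0 0 0 -0.41; 0 1 0 0 0 0 -0.41; 0 0.5 0 0 0 0 -0.41; 0 0 0 0 0 0 -0.41; 0 0 0 0 0 0 -0.41"

```text
time_s: 12.95
eef_pos: [0.5875, 0.239, 0.0738]
tcp_rot: [[-0.838, 0.545, -0.0], [0.545, 0.838, -0.0], [0.0, -0.0, -1.0]]
wrist_force: [-0.8, 0.4, -0.5]
grip_width: 0.0601
gripper_force: 0.0
```

```bash
python3 look.py 0 400 40 640
```

```text
[0.58752802 0.23902759 0.07375669] 12.95
.................................++o####o++++++oooooooo###++........................................
...............................++o####o+++++++++oooooooo###++.......................................
.............................++o###o+++++++++++++ooooooooo##+.......................................
...........................+o####o++++++++++++++++oooooooo##o+......................................
........................++o####o+++++++++++++++++++oo+ooooo##o+.....................................
......................++o###o+++++++++++++++++++++++oo+ooooo##o+....................................
....................+o####o++++++++++++++++++++++++++oo+ooooo##++...................................
..................+o####o+++++++++++++++++++++++++++++oo+ooooo##++..................................
..................+oooo++++++++++++++++++++++++++++++++oo+ooooo##+..................................
...................+ooooo+++++++++++++++++++++++++++++++o+oooooo#o+.................................
....................+ooooo+++++++++++++++++++++++
[... 2280 characters left out ...]
...########################.............................########################..............
.......##########################.............................#########################.............
.....############################............................############################...........
...###############################..........................###############################.........
.##########..#########o..#########...#########....#######...##########..#########..##########.......
###########.#######......############################################......#######..###########.....
##################........###########################################.......#####################...
```

Run:
```python
from h import *
s=read_state();p=s['eef_pos']
for u,v in((268,145),(322,207)): print(wristpt(s,u,v,.02))
rows([(p[0],p[1],.144,6),(.574,-.071,.144,8)],-.41,yaw=1.81)
```

```text
[0.53316447 0.23850731 0.02      ]
[0.5805509  0.24384126 0.02      ]
0.0 -0.0 -1.17 -0.0 -0.0 -0.136 -0.41; 0.0 -0.0 -1.17 -0.0 -0.0 -0.136 -0.41; 0.0 -0.0 -1.17 -0.0 -0.0 -0.136 -0.41; 0.0 -0.0 -1.17 -0.0 -0.0 -0.136 -0.41; 0.0 -0.0 -1.17 -0.0 -0.0 -0.136 -0.41; 0.0 -0.0 -1.17 -0.0 -0.0 -0.136 -0.41; 
1.08 -3.72 -0.0 0.0 0.0 0.0 -0.41; 1.08 -3.72 -0.0 0.0 0.0 0.0 -0.41; 1.08 -3.72 -0.0 0.0 0.0 0.0 -0.41; 1.08 -3.72 -0.0 0.0 0.0 0.0 -0.41; 1.08 -3.72 -0.0 0.0 0.0 0.0 -0.41; 1.08 -3.72 -0.0 0.0 0.0 0.0 -0.41; 1.08 -3.72 -0.0 0.0 0.0 0.0 -0.41; 1.08 -3.72 -0.0 0.0 0.0 0.0 -0.41;
```

p1 and p2 lie in the tray at (0.533,0.239) and (0.581,0.244). Now lift, turn and go above p3.

Emit:
jog_arm:
  commands: "0 0 -3.5 0 0 0 -0.41; 0 0 -3.5 0 0 0 -0.41; 0 0 0 0 0 -0.136 -0.41; 0 0 0 0 0 -0.136 -0.41; 0 0 0 0 0 -0.136 -0.41; 0 0 0 0 0 -0.136 -0.41; 0 0 0 0 0 -0.136 -0.41; 0 0 0 0 0 -0.136 -0.41; 1.08 -3.72 0 0 0 0 -0.41; 1.08 -3.72 0 0 0 0 -0.41; 1.08 -3.72 0 0 0 0 -0.41; 1.08 -3.72 0 0 0 0 -0.41; 1.08 -3.72 0 0 0 0 -0.41; 1.08 -3.72 0 0 0 0 -0.41; 1.08 -3.72 0 0 0 0 -0.41; 1.08 -3.72 0 0 0 0 -0.41; 0 0 0 0 0 0 -0.41; 0 0 0 0 0 0 -0.41"

```text
time_s: 14.8
eef_pos: [0.5738, -0.0714, 0.144]
tcp_rot: [[-0.972, -0.235, 0.0], [-0.235, 0.972, 0.0], [-0.0, 0.0, -1.0]]
wrist_force: [-0.6, -0.0, -0.4]
grip_width: 0.0607
gripper_force: 0.0
```

```bash
python3 look.py 100 400 40 640
```

```text
[ 0.57379751 -0.07144208  0.1440052 ] 14.8
(2567, 278, 191, 58, 60, 306.7, 220.4) [ 0.57791472 -0.07960036  0.087     ] [-2.1 -8.9 57. ]
..........#####o##########o###o#oo####o.............................................................
..........#####oooo#o#################o.............................................................
..........#####oooooooo##############oo.............................................................
.........o#####ooooooooo############oo..............................................................
.........o#####oooo###oooooo######oooo..............................................................
.........o####oo##########o+++oooooooo..............................................................
.........o##ooo####oo###oo##++ooooooo...............................................................
.........+ooooooo###oooo##o##oo##oooo...............................................................
.........ooooooooo#o#o#o##oo#o#####oo...............................................................
.........oooooooooo###o#ooooo#######.......###........
[... 1366 characters left out ...]
...#######....#############.............................#######################...............
.......########.#################.............................#########################.............
.....########..##################............................############################...........
...########..#####################...........................#####################.########.........
.########....#########...#########......######...########...#####################..##########.......
########....#######......###########...###########################################..###########.....
######.....###...........###########...##################################oo.#######.#############...
```

Emit:
jog_arm:
  commands: "-0.2 -0.05 0 0 0 0 -0.41; 0 0 2 0 0 0 -0.41; 0 0 2 0 0 0 -0.41; 0 0 2 0 0 0 -0.41; 0 0 1 0 0 0 -0.41; 0 0 0 0 0 0 -0.41; 0 0.5 0 0 0 0 -0.41; 0 1 0 0 0 0 -0.41; 0 1 0 0 0 0 -0.41; 0 1 0 0 0 0 -0.41; 0 1 0 0 0 0 -0.41; 0 1 0 0 0 0 -0.41; 0 1 0 0 0 0 -0.41; 0 0 0 0 0 0 -0.41"

```text
time_s: 16.25
eef_pos: [0.5603, -0.0059, 0.0738]
tcp_rot: [[-0.971, -0.239, -0.001], [-0.239, 0.971, 0.001], [0.0, 0.001, -1.0]]
wrist_force: [-1.3, -0.9, -0.6]
grip_width: 0.0604
gripper_force: 0.0
```

```bash
python3 look.py 100 400 40 640
```

```text
[ 0.56026311 -0.00587993  0.07378738] 16.25
#######o............................................................................................
#######.............................................................................................
#######.............................................................................................
######..............................................................................................
#######.............................................................................................
#######.............................................................................................
o######.............................................................................................
##ooooo.............................................................................................
####o+o.............................................................................................
######o.............................................................................................
oo####........................................
[... 1273 characters left out ...]
...######.....#######.####..............................###.###################...............
........######...################.............................################..#######.............
......######...##################............................############################...........
....#######...####################...........................####################..########.........
..#######....########....#########......####......#########.#########...#########...#.#######.......
#######......####.........#########.....#####.#######################.......#####.....########......
######.....##.............##########.....#################.##########........#####......#######.....
```

Emit:
jog_arm:
  commands: "0 1 0 0 0 0 -0.41; 0 1 0 0 0 0 -0.41; 0 1 0 0 0 0 -0.41; 0 1 0 0 0 0 -0.41; 0 1 0 0 0 0 -0.41; 0 1 0 0 0 0 -0.41; 0 1 0 0 0 0 -0.41; 0 1 0 0 0 0 -0.41; 0 1 0 0 0 0 -0.41; 0 1 0 0 0 0 -0.41; 0 1 0 0 0 0 -0.41; 0 1 0 0 0 0 -0.41; 0 1 0 0 0 0 -0.41; 0 1 0 0 0 0 -0.41; 0 1 0 0 0 0 -0.41; 0 0 0 0 0 0 -0.41"

```text
time_s: 17.9
eef_pos: [0.525, 0.1396, 0.0739]
tcp_rot: [[-0.971, -0.238, -0.0], [-0.238, 0.971, 0.0], [-0.0, 0.0, -1.0]]
wrist_force: [0.4, -0.7, -0.7]
grip_width: 0.0604
gripper_force: 0.0
```

```bash
python3 look.py 220 340 200 500; python3 -c "
from h import *
s=read_state();print(wristpt(s,295,275,.087))"
```

```text
[0.5250264  0.1395522  0.07391457] 17.9
.................................................+
..............####.#............................++
...........###########.........................o#o
.....o##..############...........##o..........+ooo
....###..##############...........###.........oooo
..####...##############............####......ooooo
.####....##############............#####....oooooo
###o#.....oo########o#..............#o###...ooo+o+
#####.......ooo####o#...............########o+++++
####.#.........o...................###########ooo#
######.............................#########.#####
######.............................#####.#########
[0.5271091  0.12855176 0.087     ]
```

Emit:
jog_arm:
  commands: "0 1 0 0 0 0 -0.41; 0 1 0 0 0 0 -0.41; 0 1 0 0 0 0 -0.41; 0 1 0 0 0 0 -0.41; 0 1 0 0 0 0 -0.41; 0 1 0 0 0 0 -0.41; 0 1 0 0 0 0 -0.41; 0 1 0 0 0 0 -0.41; 0 1 0 0 0 0 -0.41; 0 1 0 0 0 0 -0.41; 0 0.5 0 0 0 0 -0.41; 0 0 0 0 0 0 -0.41; 0 0 0 0 0 0 -0.41; 0 0 -3.5 0 0 0 -0.41; 0 0 -3.5 0 0 0 -0.41; 0 -4 -2 0 0 0 -0.41; 0 -4 -2 0 0 0 -0.41; 0 0 0 0 0 0 -0.41"

```text
time_s: 19.75
eef_pos: [0.5215, 0.1593, 0.1872]
tcp_rot: [[-0.973, -0.232, 0.005], [-0.232, 0.973, 0.0], [-0.005, -0.001, -1.0]]
wrist_force: [0.3, 0.4, -0.3]
grip_width: 0.0603
gripper_force: 0.0
```

```bash
python3 look.py 0 400 40 640
python3 - <<'E'
from h import *
a=read_camera('side');o=cv2.imread('pics/side1.png')
d=cv2.absdiff(a,o).max(2)
cv2.imwrite('pics/send.png',a)
h=cv2.cvtColor(a,cv2.COLOR_BGR2HSV)[250:345,165:305]
g=cv2.resize(h,(70,38),interpolation=cv2.INTER_AREA)
for r in g: print(''.join(('#' if q[2]<75 else 'o' if q[2]<115 else '+') if q[1]<90 else '.' for q in r))
E
```

```text
[0.52146653 0.15928977 0.18717645] 19.75
....................................................................................................
....................................................................................................
....................................................................................................
....................................................................................................
....................................................................................................
....................................................................................................
..........................................................................#.........................
....................................................................................................
.................##.................................................................................
....................................................................................................
.................................................
[... 4978 characters left out ...]
...+++++++++++++++++++++++++++++++++++++++++++oooo...........
................++++++++++++++++++++++++++++++++++++++ooooo...........
...................++++++++++++++++++++++++++++++++++ooooo............
.......................+++++++++++++++++++++++++++++ooooo.............
..........................+++++++++++++++++++++++++ooooo..............
..............................+++++++++++++++++++++ooooo..............
.................................++++++++++++++++++oooo...............
....................................+++++++++++++++ooo................
........................................+++++++++++oo.................
...........................................++++++++o..................
```

Three pinions are in the tray. I'll retract a bit and check numerically that the gear and spool haven't moved.

Emit:
jog_arm:
  commands: "4 0 -2 0 0 0 -0.41; 4 0 -2 0 0 0 -0.41; 4 2 -1 0 0 0 -0.41; 4 2 0 0 0 0 -0.41; 4 2 0 0 0 0 -0.41; 2 2 0 0 0 0 -0.41; 0 0 0 0 0 0 -0.41; 0 0 0 0 0 0 -0.41"

```text
time_s: 20.65
eef_pos: [0.286, 0.1888, 0.2334]
tcp_rot: [[-0.971, -0.24, -0.0], [-0.24, 0.971, -0.0], [0.0, -0.0, -1.0]]
wrist_force: [0.2, 0.1, 0.2]
grip_width: 0.0603
gripper_force: 0.0
```

Run:
```python
from h import *
print(read_state()['time_s'])
for n,bx in(('side',{'gear':(228,172,274,206),'spool':(318,183,348,217)}),('top',{'gear':(283,83,332,132),'spool':(293,184,324,217)})):
    a=read_camera(n);o=cv2.imread(f'pics/{n}1.png')
    for k,(x0,y0,x1,y1) in bx.items():
        r=cv2.matchTemplate(a[y0-25:y1+25,x0-25:x1+25],o[y0:y1,x0:x1],cv2.TM_CCOEFF_NORMED)
        _,m,_,l=cv2.minMaxLoc(r);print(n,k,round(m,3),np.array(l)-25)
    if n=='side':
        h=cv2.cvtColor(a[258:320,170:302],cv2.COLOR_BGR2HSV)
        m=((h[...,1]<90)&(h[...,2]<95)).astype(np.uint8);nn,l,st,ce=cv2.connectedComponentsWithStats(m)
        for i in range(1,nn):
            if st[i][4]>30: print('dark',st[i],ray('side',ce[i]+[170,258],.013))
```

```text
20.65
side gear 1.0 [0 0]
side spool 1.0 [0 0]
dark [ 28   0  17  29 197] [0.64365623 0.22751283 0.013     ]
dark [117  25  12  29 158] [0.47389516 0.22875633 0.013     ]
dark [52 26 20 11 94] [0.5759091  0.25249941 0.013     ]
dark [105  33  11   8  50] [0.4965661  0.23018883 0.013     ]
dark [ 79  34  20  11 100] [0.52466978 0.25109031 0.013     ]
top gear 0.999 [0 0]
top spool 0.998 [0 0]
```

Gear and spool haven't moved, and the pinions lie in the tray at x≈0.576, 0.525 and 0.497. Handing in.

```bash
python3 -c "
from station import *
print(close_job())"
```

```text
the job is handed in; nothing more can be done
None
```

All three pinions were pushed off the board into the empty tray without being pinched or lifted, the gear and spool show no movement in either camera, and the job was handed in at about 21 s of the 51 s allowed; the judge's verdict was not shown.

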